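# Tip up the helicopter bodies and sort out the orange-marked one

### The arm

A 7-joint arm with a two-finger parallel gripper is mounted at the origin on the work surface. World frame = base frame: x ahead of the robot, y to its left, z up, the work surface at z = 0. Lengths are in m, angles in degrees, forces in N, time in s.
With the tool pointing down it reaches from about 0.425 to 0.875 m from the base axis. Payload 4.7 kg.
Tool frame: the origin (TCP) lies between the finger pads; the fingertips stand 22 mm ahead of it and the grasp point (between the pads) lies 3 mm ahead of it; z points along the fingers, y is the line along which they close (so a half turn about z gives the same grasp; the last joint's range is limited). The gripper opens to 87 mm and grips with 3 to 60 N. Pads are 19 mm wide; open, the fingers measure 117 mm over their backs; the gripper's body (75 mm by 190 mm) begins 51 mm behind the grasp point.
Start: joints at [70.078, 18.392, -4.016, 83.108, 1.295, 78.541, -3.26], TCP at [0.23, -0.608, 0.245] pointing down, gripper open.
Joint ranges: [-163.93, 163.93], [-17.29, 119.83], [-79.2, 71.16], [3.27, 140.29], [-89.18, 269.18], [5.43, 117.66], [-154.24, 154.24]. Speed limits (degrees/s): [147.25, 147.25, 180, 180, 180, 180, 180].

### API

Orientations are given as [roll, pitch, yaw] about the fixed x, y, z axes, in that order (R = Rz(yaw) Ry(pitch) Rx(roll)).
In Python, from cell import env gives the robot as it stands.
- The arm moves only by the tool drive_tool, never from a script. Its argument "moves" is a list of rows, each a list of 3 entries, a list of its own where there are three numbers: the shift along the tool's x, y, z in mm, then the turn, a rotation vector about the tool's x, y, z in rad, then the closure, from 0 (fully open) to 1 (shut). In form: [[[x, y, z], [wx, wy, wz], jaw], ...]. A call has 1 to 12 rows; each row shifts and turns the commanded pose from where the row before left it, along the tool's axes as they then stand; what a row does not reach is not made up. A row lasts 1/12 s, in which the tool goes at most 41.7 mm and 7.16 degrees, less where a joint would pass 70% of its speed; a pose out of reach is approached as far as the arm can. A call with a gripper value outside its range is refused whole. The fingers move at their own pace and stop on an object; "newtons" is the grip in N (left out, the last holds). Time passes only in rows, so rows that do not move let the fingers close. It gives the time, the measured TCP pose, the force, the opening and the grip force at its end, in the units of the state.
- env.get_obs(): the state, without advancing time (a new reading comes with each control period).
- env.read_camera(name): name is "scene" or "top"; returns (picture, depth): 384x512x3 uint8, blue, green, red; 384x512 float32, m along the optical axis (not along the pixel's ray), 0 where there is no reading.
- env.get_calibration(name): a dict with "fx", "fy", "cx", "cy" (pixels), "k1" (the pictures are not rectified: a ray, as slopes to the right and down, at radius r is drawn at 1 + k1 r^2 times it, then the intrinsics apply), "T" (4x4, takes a point from camera to world coordinates). Camera axes: x right, y down, z forward; pixel columns grow to the right and rows downward; lengths in m; the calibration is good to about 2 mm. A picture is of the moment at which its call begins. get_calibration takes no time and is no camera call.
- env.sign_off(): hands the job in; it is judged then, once.
The state is a dict: "time_s": time; "qpos": joint angles; "joint_velocities": joint speeds; "effort": joint torques, N m; "tool_pos": TCP position; "tool_rot": TCP orientation; "force": force on the tool from outside, world axes, zero at the start; "wrist_torque": the same for the moment, N m; "grip_width": finger opening in m; "grasp_force": force on a finger pad.
Only numpy, scipy, OpenCV 4.12 (cv2) and the standard library are available. Lean on these libraries where they do the work, as an engineer would, in place of code of your own. Each camera call takes 0.05 s, during which the arm holds its last target. There are 200 camera calls.

### The job

Two green helicopter bodies stand nose up on their rear ends: one has an orange mark hidden under that end, the other a blue one. Tip both over where they stand, so that they lie on the desk and show their marks; then gently lay the orange-marked one flat on the floor of the orange-lined tray and leave the blue-marked one lying where it fell.

Things in the scene. Friction and masses are not known exactly. Their poses are not given: they have to be found in the camera images.
- heli_orange: Loose green toy-helicopter body, 60 g, stands nose up on its flat rear end, whose underside has a square orange mark, 30 mm. 88 mm long (z, nose +z), flat sides 36 apart (y, grip here), 42 deep (x): belly with skids at x=-21, roof at x=+21, rear end's edges at x=+-17. Origin: its middle, 44 above its rear end. Lies steady on belly, roof or side; tipped over its belly edge it lands on its skids.
- heli_blue: Loose green toy-helicopter body, 60 g, stands nose up on its flat rear end, whose underside has a square blue mark, 30 mm. 88 mm long (z, nose +z), flat sides 36 apart (y, grip here), 42 deep (x): belly with skids at x=-21, roof at x=+21, rear end's edges at x=+-17. Origin: its middle, 44 above its rear end. Lies steady on belly, roof or side; tipped over its belly edge it lands on its skids.
- tray: Low white open tray, fixed, its floor lined orange: 150 mm (x) by 120 mm (y) outside, walls 4 mm thick and 20 mm high, floor 4 mm above the desk. Origin: centre of its underside; x along its length, y across, z up. It lies to the left or the right; a like tray lined grey on the other side is not used, nor is a grey helicopter body.

How it is judged (in metres and radians):
On the way:
1. both green bodies lie tipped over on the desk, each within 150 mm of where it stood (angle between heli_orange's own z axis and vertical between 1.35 and 1.79159 rad and height (world z) of each of heli_orange, heli_blue below 0.03 m and linear speed of each of heli_orange, heli_blue below 0.05 m/s and distance of each of heli_orange, heli_blue from where it was at the start of the episode below 0.15 m and angle between heli_blue's own z axis and vertical between 1.35 and 1.79159 rad), for 0.2 s.
At the end, for the whole second after the job is handed in: The orange-marked body lies flat (within 12 degrees) on the floor of the orange-lined tray, its middle within 60 mm along and 50 mm across of the tray's centre; the blue-marked one lies flat on the desk within 150 mm of where it stood; both released and at rest (angle between heli_orange's own z axis and vertical between 1.35 and 1.79159 rad and height (world z) of heli_orange below 0.033 m and linear speed of each of heli_orange, heli_blue below 0.05 m/s and x of heli_orange in the frame of tray between -0.06 and 0.06 m and y of heli_orange in the frame of tray between -0.05 and 0.05 m and contact force between each of heli_orange, heli_blue and the fingers below 0.2 N and angle between heli_blue's own z axis and vertical between 1.35 and 1.79159 rad and height (world z) of heli_blue below 0.03 m and distance of heli_blue from where it was at the start of the episode below 0.15 m); the robot touches nothing.
It fails at once if the orange-marked body is dropped (from more than about 35 mm) over the tray (linear speed of heli_orange above 0.8 m/s and height (world z) of heli_orange below 0.055 m and horizontal distance between heli_orange and tray below 0.08 m).
It also fails if it takes over 50 s, if anything falls off the work surface, if the arm or the gripper's body presses on something with over 40 N, if the wrist force passes 120 N, or if a joint passes its speed limit or range.

## Working session

There is one attempt and no reset: what is moved stays moved. The work goes in short steps, Python scripts to look and compute and a tool call to move; the robot and the scene stay as the last step left them, time stands still between calls to the robot, and variables do not carry over. Pictures are saved under pics/ and viewed, at most 10 in all, crops included, and the job is handed in when it is done.

Besides the shell and the picture viewer there is one more tool, called after "Call:" as name([rows], argument=value, ...), one row to a line, values as JSON. drive_tool: Moves the arm, as the interface text tells. Its arguments: {"type":"object","properties":{"moves":{"type":"array"},"newtons":{"type":"number"}},"required":["moves"]}

```bash
mkdir -p pics; ls; cat > h.py <<'E'
import numpy as np, cv2
from cell import env
def grab(n):
    p,d=env.read_camera(n); c=env.get_calibration(n); return p,d,c
def world(c,d,u,v):
    K=np.array([[c['fx'],0,c['cx']],[0,c['fy'],c['cy']],[0,0,1.]])
    x,y=cv2.undistortPoints(np.array([[[u,v]]],float),K,np.array([c['k1'],0,0,0.]))[0,0]
    z=d[int(round(v)),int(round(u))]
    return (c['T']@[x*z,y*z,z,1])[:3]
E
python3 - <<'E'
from h import *
for n in('scene','top'):
    p,d,c=grab(n); cv2.imwrite(f'pics/{n}0.png',p); np.savez(f'{n}0.npz',p=p,d=d); print(c)
print(env.get_obs())
E
```

```text
pics
{'fx': 421.63254983580475, 'fy': 421.63254983580475, 'cx': 256.16040346951183, 'cy': 199.30707621637376, 'k1': -0.14503937451563345, 'T': array([[-0.4372209 ,  0.67770828, -0.59122701,  1.12651561],
       [ 0.89931775,  0.32354024, -0.29419261,  0.31651259],
       [-0.00809104, -0.6603281 , -0.75093364,  0.84576494],
       [ 0.        ,  0.        ,  0.        ,  1.        ]])}
{'fx': 419.2892128339737, 'fy': 419.2892128339737, 'cx': 252.40560430286178, 'cy': 191.17494097381163, 'k1': -0.09705243756256424, 'T': array([[ 0.01940371, -0.98325728,  0.18118669,  0.36612737],
       [-0.99980543, -0.01843878,  0.00700866,  0.0195649 ],
       [-0.00355045, -0.18128743, -0.98342374,  0.9718404 ],
       [ 0.        ,  0.        ,  0.        ,  1.        ]])}
{'time_s': 0.1, 'qpos': array([70.07945265, 18.43530599, -4.01591342, 83.16844585,  1.29530622,
       78.54225942, -3.26079335]), 'joint_velocities': array([-0.07115552, -0.03241305,  0.05014295, -0.17658883, -0.0876973 ,
        0.11219159,  0.0420672 ]), 'effort': array([-2.25630629e-04, -4.92572701e+01, -4.05794727e-01, -3.13397741e+01,
       -6.42140536e-02,  3.96129827e-02,  3.35667494e-05]), 'tool_pos': array([ 0.22985092, -0.60750082,  0.24356065]), 'tool_rot': array([-1.79899243e+02,  5.74236471e-03,  2.07297890e+01]), 'force': array([-0.45425448, -0.91076995, -0.06605353]), 'wrist_torque': array([-0.00126701, -0.03452134,  0.02503835]), 'grasp_force': 0.0, 'grip_width': 0.08712398024353044}
```

View pics/scene0.png

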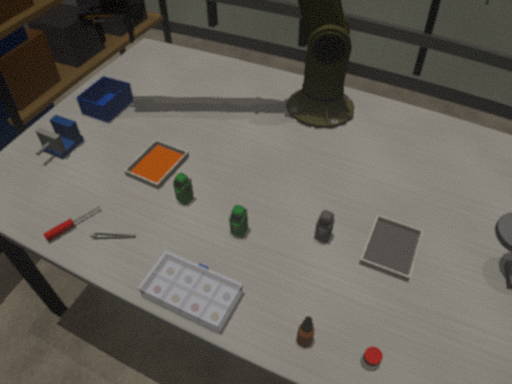

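View pics/top0.png

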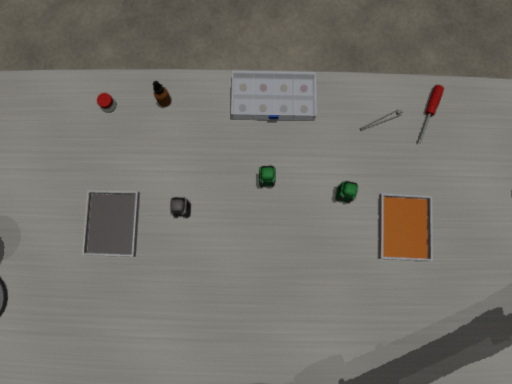

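Scene: green bodies at (183,188) and (238,221), orange tray at (157,163). Top: bodies at (267,176), (348,191), orange tray (406,227), grey (111,223). Enlarge the bodies.

```bash
python3 - <<'E'
from h import *
t=np.load('top0.npz');s=np.load('scene0.npz')
a=lambda p,u,v,r:cv2.resize(np.clip(p[v-r:v+r,u-r:u+r]*1.6,0,255).astype('uint8'),(390,290*390//390),interpolation=cv2.INTER_CUBIC)
def cr(p,u,v,w=26,h=20): return cv2.resize(np.clip(p[v-h:v+h,u-w:u+w]*2.,0,255).astype('uint8'),(390,300),interpolation=cv2.INTER_CUBIC)
cv2.imwrite('pics/c0.png',np.vstack([np.hstack([cr(t['p'],267,176),cr(t['p'],348,191)]),np.hstack([cr(s['p'],238,221),cr(s['p'],183,188)])]))
for n,q in(('top',t),('scene',s)):
    c=env.get_calibration(n); d=q['d']; p=q['p'].astype(int)
    K=np.array([[c['fx'],0,c['cx']],[0,c['fy'],c['cy']],[0,0,1.]])
    for nm,m in(('green',(p[...,1]>p[...,2]+25)&(p[...,1]>p[...,0]+15)),('orange',(p[...,2]>p[...,0]+80)&(p[...,1]>p[...,0]+15))):
        N,l,st,ce=cv2.connectedComponentsWithStats(m.astype('uint8'))
        for i in range(1,N):
            if st[i,4]<60: continue
            v,u=np.nonzero((l==i)&(d>0)); xy=cv2.undistortPoints(np.c_[u,v].astype(float)[:,None],K,np.array([c['k1'],0,0,0.]))[:,0]
            z=d[v,u]; W=(c['T']@np.c_[xy*z[:,None],z,np.ones(len(z))].T).T[:,:3]
            print(n,nm,st[i],'mean',W.mean(0).round(4),'zmax',W[:,2].max().round(3))
            if nm=='orange':
                r=cv2.minAreaRect((W[:,:2]*1000).astype('float32'));print(r)
            else:
                for lo,hi in((.01,.03),(.03,.06),(.06,.1)):
                    w=W[(W[:,2]>lo)&(W[:,2]<hi)]
                    if len(w)>4: print(lo,len(w),w.min(0).round(3),w.max(0).round(3),cv2.minAreaRect((w[:,:2]*1000).astype('float32')))
E
```

```text
top green [259 167  17  16 222] mean [ 0.5685 -0.0052  0.0814] zmax 0.093
0.06 219 [ 0.555 -0.023  0.06 ] [0.589 0.012 0.093] ((572.2651977539062, -5.630739212036133), (34.07867431640625, 33.71628189086914), 5.835623741149902)
top green [340 182  18  17 227] mean [ 0.5371 -0.1824  0.081 ] zmax 0.092
0.03 5 [ 0.536 -0.173  0.051] [ 0.554 -0.169  0.06 ] ((544.91357421875, -170.5135040283203), (0.3846844732761383, 17.966829299926758), 75.9966049194336)
0.06 219 [ 0.522 -0.206  0.06 ] [ 0.558 -0.167  0.092] ((538.8820190429688, -185.96348571777344), (35.133785247802734, 31.037092208862305), 76.41065979003906)
top orange [ 384  197   43   61 2513] mean [ 0.465  -0.3319  0.0052] zmax 0.011
((465.521484375, -332.09912109375), (103.71227264404297, 137.53121948242188), 87.3661880493164)
scene green [176 173  11   9  72] mean [ 0.5442 -0.1853  0.0872] zmax 0.092
0.06 72 [ 0.529 -0.198  0.083] [ 0.556 -0.173  0.092] ((542.9723510742188, -185.82009887695312), (26.09486961364746, 24.484500885009766), 69.43238067626953)
scene green [232 205  12  10  91] mean [ 0.5773 -0.0053  0.0871] zmax 0.092
0.06 91 [ 0.563 -0.018  0.08 ] [0.588 0.008 0.092] ((575.6851806640625, -5.553729057312012), (24.059078216552734, 26.614334106445312), 9.161994934082031)
scene orange [ 131  145   52   37 1004] mean [ 0.4635 -0.3362  0.0056] zmax 0.011
((460.8773498535156, -337.6207275390625), (102.77787780761719, 131.2255401611328), 88.0714111328125)
```

View pics/c0.png

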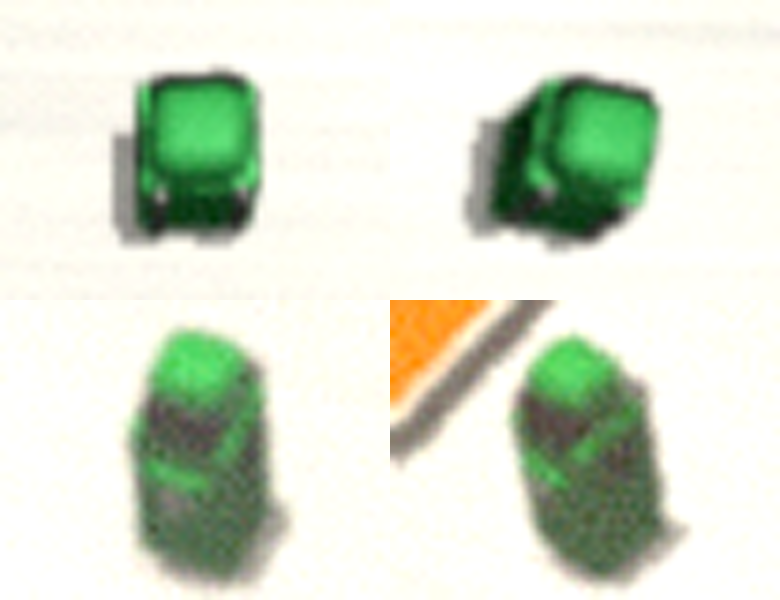

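Both bodies have the belly with skids facing the robot (-x), so I'll push at the top from +x. Their yaws are about 0° for body A at (0.573, -0.006) and about -14° for body B at (0.540, -0.186).

Call:
drive_tool([
  [[33,-17,0],[0,0,0],1],
  [[33,-17,0],[0,0,0],1],
  [[33,-17,0],[0,0,0],1],
  [[33,-17,0],[0,0,0],1],
  [[33,-17,0],[0,0,0],1],
  [[33,-17,0],[0,0,0],1],
  [[33,-17,0],[0,0,0],1],
  [[33,-17,0],[0,0,0],1],
  [[33,-17,0],[0,0,0],1],
  [[33,-17,0],[0,0,0],1],
  [[33,-17,0],[0,0,0],1],
  [[33,-17,0],[0,0,0],1],
], newtons=10)

```text
time_s: 1.1
tool_pos: [0.5288, -0.2755, 0.2442]
tool_rot: [-180.0, 0.0, 20.7]
force: [0.4, -1.1, -1.1]
grip_width: 0.0151
grasp_force: 0.0
```

Call:
drive_tool([
  [[32,-14,0],[0,0,0],1],
  [[32,-14,0],[0,0,0],1],
  [[32,-14,0],[0,0,0],1],
  [[0,0,0],[0,0,0.121],1],
  [[0,0,0],[0,0,0.121],1],
  [[0,0,0],[0,0,0.121],1],
  [[0,0,0],[0,0,0.121],1],
  [[0,0,0],[0,0,0.121],1],
  [[0,0,38],[0,0,0],1],
  [[0,0,38],[0,0,0],1],
  [[0,0,38],[0,0,0],1],
  [[0,0,38],[0,0,0],1],
])

```text
time_s: 2.1
tool_pos: [0.6027, -0.2037, 0.0908]
tool_rot: [180.0, -0.0, -13.9]
force: [0.1, 0.0, -0.6]
grip_width: 0.0005
grasp_force: 0.0
```

Call:
drive_tool([
  [[-14,-1,0],[0,0,0],1],
  [[-10,-1,0],[0,0,0],1],
  [[-6,0,0],[0,0,0],1],
  [[-6,0,0],[0,0,0],1],
  [[-6,0,0],[0,0,0],1],
  [[-6,0,0],[0,0,0],1],
  [[-6,0,0],[0,0,0],1],
  [[-6,0,0],[0,0,0],1],
  [[-6,0,0],[0,0,0],1],
  [[-6,0,0],[0,0,0],1],
  [[-6,0,0],[0,0,0],1],
  [[0,0,0],[0,0,0],1],
])

```text
time_s: 3.1
tool_pos: [0.5286, -0.1837, 0.0954]
tool_rot: [179.9, -0.2, -13.9]
force: [-1.6, -0.1, 10.4]
grip_width: 0.0007
grasp_force: 5.1
```

```bash
python3 - <<'E'
from h import *
p,d,c=grab('scene'); cv2.imwrite('pics/s1.png',cv2.resize(p[130:270,110:300],None,fx=4,fy=4,interpolation=cv2.INTER_CUBIC))
E
```

```text
(no output)
```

View pics/s1.png

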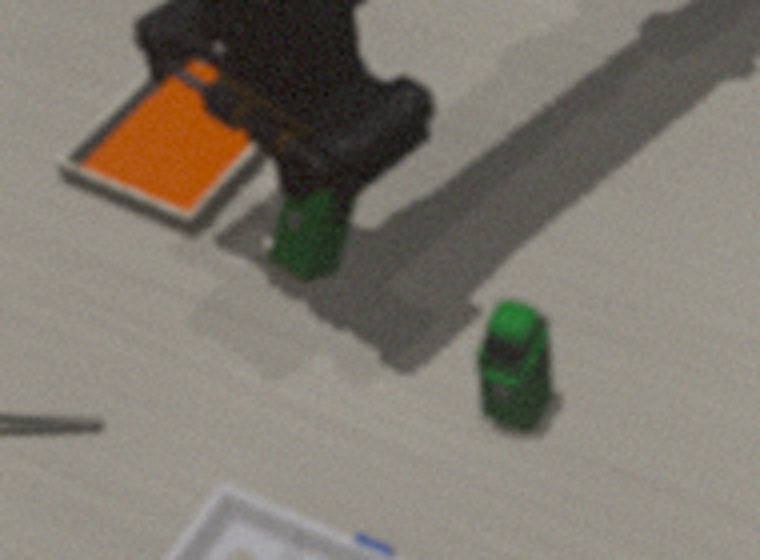

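The body at (310,230) in the crop still seems upright under the fingers: they rode over the nose's slope. I'll lift and look.

Call:
drive_tool([
  [[0,0,-10],[0,0,0],1],
  [[0,0,-20],[0,0,0],1],
  [[0,0,-30],[0,0,0],1],
  [[35,0,0],[0,0,0],1],
  [[39,0,0],[0,0,0],1],
  [[0,0,0],[0,0,0],1],
])

```text
time_s: 3.65
tool_pos: [0.6047, -0.2019, 0.152]
tool_rot: [-179.9, -0.2, -13.9]
force: [-0.8, 0.2, 0.1]
grip_width: 0.0007
grasp_force: 0.0
```

```bash
python3 - <<'E'
from h import *
p,d,c=grab('scene'); q,e,f=grab('top')
np.savez('s2.npz',p=p,d=d)
a=cv2.resize(p[150:250,140:270],(390,300),interpolation=cv2.INTER_CUBIC);b=cv2.resize(q[150:250,250:380],(390,300),interpolation=cv2.INTER_CUBIC)
cv2.imwrite('pics/s2.png',np.hstack([a,b]))
E
```

```text
(no output)
```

View pics/s2.png

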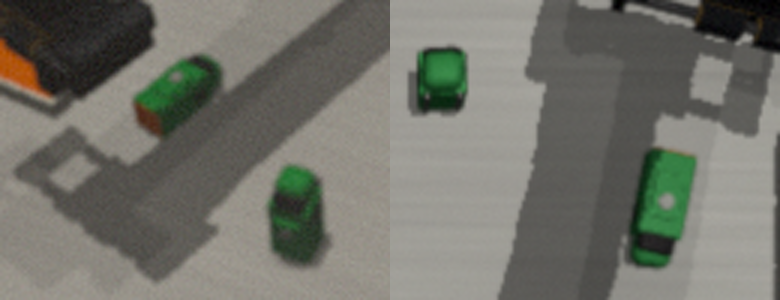

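It did tip over: it lies on its skids with the orange mark at (150,118) in the left crop, so body B is orange. Next is body A.

Call:
drive_tool([
  [[0,0,0],[0,0,-0.121],1],
  [[0,0,0],[0,0,-0.121],1],
  [[6,-33,0],[0,0,0],1],
  [[6,-33,0],[0,0,0],1],
  [[6,-33,0],[0,0,0],1],
  [[6,-33,0],[0,0,0],1],
  [[6,-33,0],[0,0,0],1],
  [[6,-31,0],[0,0,0],1],
  [[0,0,30],[0,0,0],1],
  [[0,0,30],[0,0,0],1],
  [[0,0,0],[0,0,0],1],
])

```text
time_s: 4.67
tool_pos: [0.6306, -0.0045, 0.0871]
tool_rot: [180.0, 0.6, 0.0]
force: [-2.2, -0.4, -0.9]
grip_width: 0.0007
grasp_force: 0.0
```

Call:
drive_tool([
  [[-8,0,-4],[0,0,0],1],
  [[-8,0,0],[0,0,0],1],
  [[-6,0,0],[0,0,0],1],
  [[-6,0,0],[0,0,0],1],
  [[-6,0,0],[0,0,0],1],
  [[-6,0,0],[0,0,0],1],
  [[-6,0,0],[0,0,0],1],
  [[-6,0,0],[0,0,0],1],
  [[-6,0,0],[0,0,0],1],
  [[-6,0,0],[0,0,0],1],
  [[0,0,0],[0,0,0],1],
  [[0,0,0],[0,0,0],1],
])

```text
time_s: 5.67
tool_pos: [0.5717, -0.0048, 0.0965]
tool_rot: [180.0, -0.0, -0.1]
force: [0.8, -0.3, -0.5]
grip_width: 0.0004
grasp_force: 0.0
```

```bash
python3 - <<'E'
from h import *
p,d,c=grab('scene'); q,e,f=grab('top')
a=cv2.resize(p[150:250,140:270],(390,300),interpolation=cv2.INTER_CUBIC);b=cv2.resize(q[150:250,250:380],(390,300),interpolation=cv2.INTER_CUBIC)
cv2.imwrite('pics/s3.png',np.hstack([a,b]))
E
```

```text
(no output)
```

View pics/s3.png

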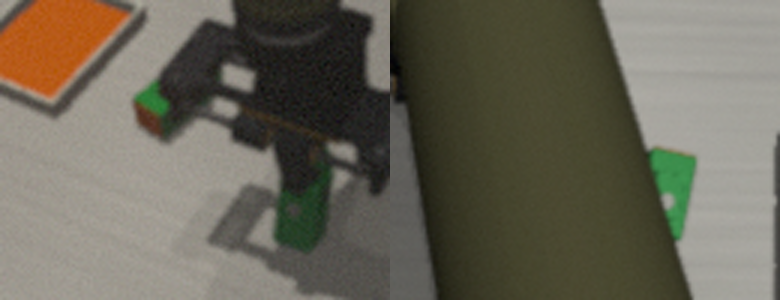

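Body A at (300,215) in the left crop is leaning, with its hub spot facing the camera, but has not fallen. I'll push a bit more, then lift.

Call:
drive_tool([
  [[-6,0,0],[0,0,0],1],
  [[-5,0,0],[0,0,0],1],
  [[-5,0,0],[0,0,0],1],
  [[0,0,-3],[0,0,0],1],
  [[0,0,-10],[0,0,0],1],
  [[0,0,-30],[0,0,0],1],
  [[0,0,-40],[0,0,0],1],
  [[0,40,-20],[0,0,0],1],
  [[0,40,0],[0,0,0],0.3],
  [[0,40,0],[0,0,0],0.3],
])

```text
time_s: 6.6
tool_pos: [0.5576, -0.1228, 0.2019]
tool_rot: [179.9, -0.3, 0.1]
force: [1.1, -0.8, -1.3]
grip_width: 0.0073
grasp_force: 0.0
```

```bash
python3 - <<'E'
from h import *
p,d,c=grab('scene'); q,e,f=grab('top'); np.savez('s4.npz',p=p,d=d,q=q,e=e)
a=cv2.resize(p[150:250,140:270],(390,300),interpolation=cv2.INTER_CUBIC);b=cv2.resize(q[150:250,250:380],(390,300),interpolation=cv2.INTER_CUBIC)
cv2.imwrite('pics/s4.png',np.hstack([a,b]))
E
```

```text
(no output)
```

View pics/s4.png

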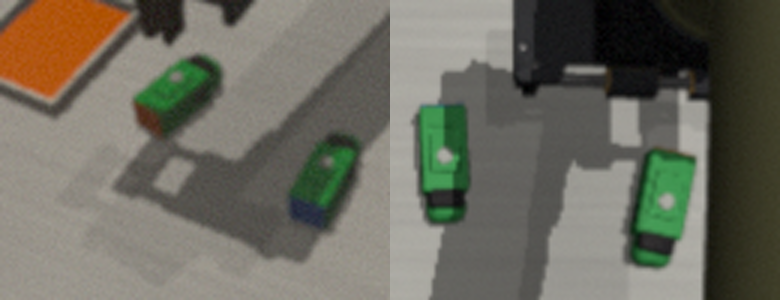

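Both lie tipped: orange mark at (148,118), blue at (308,213). Now I'll measure the orange body's roof.

```bash
python3 - <<'E'
from h import *
s=np.load('s4.npz')
for n,p,d,box in(('top',s['q'],s['e'],(325,355,195,245)),('scene',s['p'],s['d'],(180,216,165,197))):
    c=env.get_calibration(n); K=np.array([[c['fx'],0,c['cx']],[0,c['fy'],c['cy']],[0,0,1.]])
    v,u=np.mgrid[box[2]:box[3],box[0]:box[1]].reshape(2,-1)
    xy=cv2.undistortPoints(np.c_[u,v].astype(float)[:,None],K,np.array([c['k1'],0,0,0.]))[:,0]
    z=d[v,u]; W=(c['T']@np.c_[xy*z[:,None],z,np.ones(len(z))].T).T[:,:3]
    for lo in (.012,.033):
        w=W[(W[:,2]>lo)&(W[:,2]<.06)]
        print(n,lo,len(w),w[:,2].max(),cv2.minAreaRect((w[:,:2]*1000).astype('float32')), w.mean(0))
    # tray walls/hub
c=env.get_calibration('top')
for x,y in((650,150),(695,155),(632,262),(668,262),(666,201)): print(world(c,s['e'],250+(x-390)/3-.33,150+y/3-.33).round(4))
E
```

```text
top 0.012 607 0.04649452265167775 ((479.52960205078125, -173.68040466308594), (35.34151077270508, 87.5825424194336), 77.01099395751953) [ 0.48039337 -0.17181543  0.03710064]
top 0.033 511 0.04649452265167775 ((480.5657653808594, -174.22413635253906), (34.69622039794922, 85.55914306640625), 77.6653823852539) [ 0.48349898 -0.17399542  0.03926019]
scene 0.012 472 0.04686116377718219 ((483.3603515625, -172.8841552734375), (38.25944900512695, 88.77093505859375), 76.31673431396484) [ 0.49242946 -0.17005855  0.03316167]
scene 0.033 296 0.04686116377718219 ((485.0701904296875, -173.90335083007812), (37.61345672607422, 84.76956176757812), 77.10882568359375) [ 0.49064096 -0.17321361  0.03917673]
[ 0.5284 -0.1714  0.0007]
[ 0.525  -0.2069  0.0012]
[ 0.4405 -0.1562  0.0008]
[ 0.4407 -0.1837  0.003 ]
[ 0.4831 -0.1747  0.0422]
```

Call:
drive_tool([
  [[-26,16,0],[0,0,0],0.3],
  [[-25,16,0],[0,0,0],0.3],
  [[-25,16,0],[0,0,0],0.3],
  [[0,0,0],[0,0,0.112],0.3],
  [[0,0,0],[0,0,0.112],0.3],
  [[0,0,35],[0,0,0],0.3],
  [[0,0,35],[0,0,0],0.3],
  [[0,0,30],[0,0,0],0.3],
  [[0,0,0],[0,0,0],0.3],
])

```text
time_s: 7.45
tool_pos: [0.4757, -0.1685, 0.0933]
tool_rot: [-179.9, 0.6, -12.9]
force: [-2.1, 0.8, 0.2]
grip_width: 0.0601
grasp_force: 0.0
```

Call:
drive_tool([
  [[6,3,0],[0,0,0],0.3],
  [[0,0,22],[0,0,0],0.3],
  [[0,0,22],[0,0,0],0.3],
  [[0,0,15],[0,0,0],0.3],
  [[0,0,7],[0,0,0],0.3],
  [[0,0,0],[0,0,0],0.3],
  [[0,0,0],[0,0,0],0.65],
  [[0,0,0],[0,0,0],0.65],
  [[0,0,0],[0,0,0],0.65],
  [[0,0,0],[0,0,0],0.65],
  [[0,0,0],[0,0,0],0.65],
  [[0,0,0],[0,0,0],0.65],
], newtons=10)

```text
time_s: 8.45
tool_pos: [0.4854, -0.1745, 0.0329]
tool_rot: [180.0, -0.1, -12.9]
force: [-0.6, -0.9, 4.5]
grip_width: 0.0358
grasp_force: 10.0
```

Call:
drive_tool([
  [[0,0,-5],[0,0,0],0.65],
  [[0,0,-15],[0,0,0],0.65],
  [[0,0,-20],[0,0,0],0.65],
  [[0,0,-20],[0,0,0],0.65],
  [[0,0,-10],[0,0,0],0.65],
  [[0,0,0],[0,0,0],0.65],
])

```text
time_s: 8.95
tool_pos: [0.4866, -0.1748, 0.1047]
tool_rot: [179.9, -0.3, -12.9]
force: [-0.1, -0.6, -2.0]
grip_width: 0.0359
grasp_force: 10.0
```

Call:
drive_tool([
  [[3,25,0],[0,0,0],0.65],
  [[4,30,0],[0,0,0],0.65],
  [[4,30,0],[0,0,0],0.65],
  [[3,30,0],[0,0,0],0.65],
  [[3,25,0],[0,0,0],0.65],
  [[0,20,0],[0,0,0],0.65],
  [[0,0,0],[0,0,-0.1],0.65],
  [[0,0,0],[0,0,-0.1],0.65],
  [[0,0,0],[0,0,0],0.65],
  [[0,0,0],[0,0,0],0.65],
])

```text
time_s: 9.78
tool_pos: [0.4652, -0.3335, 0.1009]
tool_rot: [-179.9, 0.1, -1.6]
force: [-0.2, -0.0, -1.6]
grip_width: 0.0357
grasp_force: 10.0
```

```bash
python3 - <<'E'
from h import *
p,d,c=grab('scene')
cv2.imwrite('pics/s5.png',cv2.resize(p[110:220,90:240],None,fx=4,fy=4,interpolation=cv2.INTER_CUBIC))
E
```

```text
(no output)
```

View pics/s5.png

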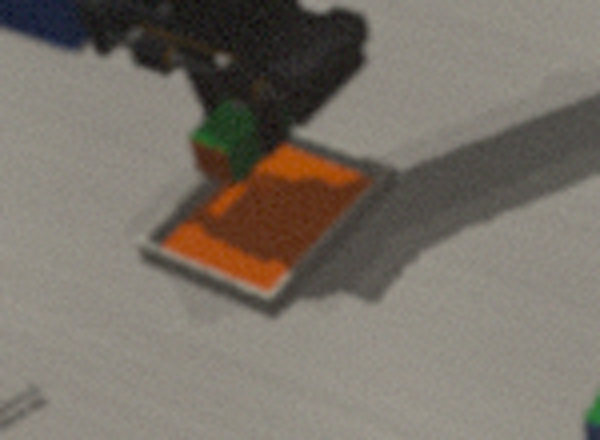

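The body hangs level over the tray, with its rear end at (215,160). I'll lower it.

Call:
drive_tool([
  [[0,0,15],[0,0,0],0.65],
  [[0,0,15],[0,0,0],0.65],
  [[0,0,12],[0,0,0],0.65],
  [[0,0,8],[0,0,0],0.65],
  [[0,0,5],[0,0,0],0.65],
  [[0,0,3],[0,0,0],0.65],
  [[0,0,2],[0,0,0],0.65],
  [[0,0,0],[0,0,0],0.65],
  [[0,0,0],[0,0,0],0.65],
])

```text
time_s: 10.58
tool_pos: [0.4661, -0.3342, 0.0427]
tool_rot: [180.0, -0.0, -1.5]
force: [-0.0, 0.3, -0.5]
grip_width: 0.0359
grasp_force: 10.0
```

Call:
drive_tool([
  [[0,0,2],[0,0,0],0.65],
  [[0,0,2],[0,0,0],0.65],
  [[0,0,1],[0,0,0],0.65],
  [[0,0,0],[0,0,0],0.65],
  [[0,0,0],[0,0,0],0.65],
])

```text
time_s: 11.0
tool_pos: [0.4657, -0.334, 0.0372]
tool_rot: [180.0, 0.0, -1.4]
force: [-0.3, 0.8, -0.8]
grip_width: 0.0357
grasp_force: 10.0
```

Call:
drive_tool([
  [[0,0,1],[0,0,0],0.65],
  [[0,0,1],[0,0,0],0.65],
  [[0,0,0],[0,0,0],0.35],
  [[0,0,0],[0,0,0],0.35],
  [[0,0,0],[0,0,0],0.35],
  [[0,0,0],[0,0,0],0.35],
  [[0,0,-20],[0,0,0],0.35],
  [[0,0,-35],[0,0,0],0.35],
  [[0,0,-35],[0,0,0],0.35],
  [[0,0,-35],[0,0,0],0.35],
  [[0,35,0],[0,0,0],0.35],
  [[0,35,0],[0,0,0],0.35],
])

```text
time_s: 12.0
tool_pos: [0.4669, -0.4037, 0.1641]
tool_rot: [179.8, -0.3, -1.2]
force: [0.5, -0.2, -1.1]
grip_width: 0.0563
grasp_force: 0.0
```

Call:
drive_tool([
  [[0,35,0],[0,0,0],0.35],
  [[0,35,0],[0,0,0],0.35],
  [[0,35,0],[0,0,0],0.35],
  [[0,35,0],[0,0,0],0.35],
  [[0,0,0],[0,0,0],0.35],
  [[0,0,0],[0,0,0],0.35],
])

```text
time_s: 12.5
tool_pos: [0.4585, -0.5462, 0.1587]
tool_rot: [-180.0, 0.1, -1.7]
force: [-0.1, 0.8, -0.5]
grip_width: 0.0567
grasp_force: 0.0
```

```bash
python3 - <<'E'
from h import *
p,d,c=grab('scene'); q,e,f=grab('top')
a=cv2.resize(p[130:230,110:270],(390,300*390//480),interpolation=cv2.INTER_CUBIC);b=cv2.resize(q[150:270,250:446],(390,a.shape[0]),interpolation=cv2.INTER_CUBIC)
cv2.imwrite('pics/s6.png',np.hstack([a,b]))
E
```

```text
(no output)
```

View pics/s6.png

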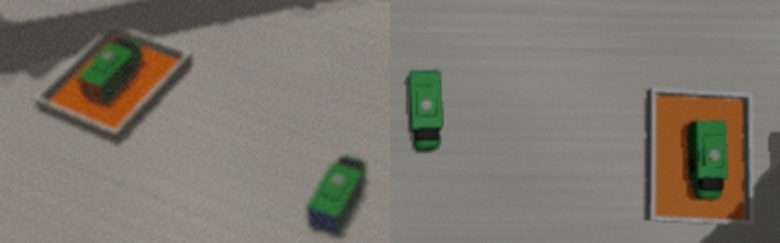

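The orange body lies flat in the tray: its middle is near (710,158) in the right crop, against a tray centre of about (700,156). The blue body lies where it fell, and the arm is clear.

```bash
python3 -c "
from cell import env
print(env.sign_off())"
```

```text
the job is handed in; nothing more can be done
None
```

I tipped both bodies, laid the orange-marked one flat in the orange-lined tray, left the blue-marked one where it fell, and handed the job in at about 12.6 s; the verdict was not shown.

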